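Set the preload of a sprung clamp arm with its tilted thumbscrew and lock it

TASK

On the blue preload rig, wind the tilted knurled thumbscrew clockwise, regripping as often as needed, until the tip of the red pointer stands on the green band of the scale, without letting it run into the red zone beyond. Then swing the lever with the orange post fully over to lock the setting. Do not push the pointer itself by hand, and leave the other things on the bench where they are.

Things in the scene. Friction and masses are not known exactly. Their poses are not given: they have to be found in the camera images.
- rig: Preload rig fixed to the bench: blue base plate 270 x 180 x 12 mm, black block 60 x 70 mm and 80 mm high with a tilted steel boss (38 mm diameter), white scale plate at the back (top 66 mm high). Origin on the plate's underside, under the black block's centre; z up, +x towards the scale (away from the robot at yaw 0), +y towards the lock lever.
- thumbscrew_grip (a point): Middle of the thumbscrew's round knurled head (44 mm diameter, 36 mm high), on its axis. z points out along the axis, leaning 35 deg from vertical to the rig's -y; x, y turn with the head. At first 47 mm to -y of the rig's origin, 127 mm up. 14 mm of bare shaft parts the head from the boss; it sinks 1 mm per rad of tightening. Nothing stands beside or above it.
- thumbscrew (a joint): Turn of the thumbscrew in rad, growing clockwise as seen looking down on the head (tightening); starts between 0 and 1, stops at 11.5. Friction about 0.06 N m; it stays where it is left.
- pointer_tip (a point): Tip of the red pointer, 110 mm from its upright pivot, which stands 60 mm to +x of the rig's origin. It lies level, 74 mm high, over the scale. Only the screw moves it: tightening swings it anticlockwise seen from above (tip to the rig's +y) by 0.09 rad per rad of the screw, so 9.9 mm of tip travel per rad.
- target: Coloured band on the scale: green patch 8 mm wide, then on its +y side 6 mm of yellow, then red from 10.8 mm past the green's centre. Origin at bench height under the pointer's pivot, x towards the green's centre (110 mm out, 67 mm high), z up. The pointer starts 55 to 95 mm short, on the -y side; at y = 0 in this frame its tip is mid-green.
- lock_lever (a joint): Angle of the lock lever in rad about its upright axis, anticlockwise seen from above: 0 = released, the lever points to the rig's +y (stop); 1.4 = locked, the lever points nearly to the rig's -x (stop). Starts between 0 and 0.25. Friction about 0.1 N m; it stays where it is left.
- lever_grip (a point): Point on the axis of the lever's upright orange post (22 mm diameter, from 46 to 98 mm above the bench), 79 mm above the bench, 80 mm from the lever's turning axis.
- lever_pivot (a point): Turning axis of the lock lever (x 0, y 125 mm in the rig's frame), 43 mm above the bench.
- lens_tube: Black lens tube 32 mm diameter, 38 mm high, standing on the blue plate; leave alone. Origin at the centre of its underside.
- mouse: Black computer mouse 105 x 60 x 26 mm; leave alone. Origin at the centre of its underside.
- heatsink: Black finned heat sink 80 x 80 x 42 mm; leave alone. Origin at the centre of its underside.
- controller: Black temperature controller box 75 x 50 x 50 mm; leave alone. Origin at the centre of its underside.
- spool: Yellow spool 70 mm diameter, 50 mm high; leave alone. Origin at the centre of its underside.
- driver: Screwdriver lying on the bench; leave alone.
- jar: Small jar 60 mm diameter, 85 mm high; leave alone. Origin at the centre of its underside.
- pointer: The red sprung pointer arm itself, level; origin on its pivot, x towards its tip. Not to be touched.

How it is judged:
By the outcome, as a careful person would: the job done as asked, in the order asked, and still so for the second after the job is handed in, with the robot touching nothing.
It also fails if it takes over 72 s, if anything falls off the work surface, if the arm or the gripper's body presses on something with over 40 N, if the wrist force passes 120 N, or if a joint passes its speed limit or range.

ROBOT

A 6-joint arm with a two-finger parallel gripper is mounted at the origin on the work surface. World frame = base frame: x ahead of the robot, y to its left, z up, the work surface at z = 0. Lengths are in m, angles in degrees, forces in N, time in s.
With the tool pointing down it reaches from about 0.35 to 0.875 m from the base axis. Payload 4.2 kg.
Tool frame: the origin (TCP) lies at the very end of the fingers, on their centre line; the grasp point (between the pads) lies 19 mm behind it (r.grip_point_offset is the distance from the TCP to the grasp point, in m); z points along the fingers, y is the line along which they close (so a half turn about z gives the same grasp; the last joint's range is limited). The gripper opens to 87 mm and grips with 3 to 60 N. Pads are 19 mm wide; open, the fingers measure 117 mm over their backs; the gripper's body (75 mm by 190 mm) begins 51 mm behind the grasp point.
Start: joints at [82.598, 22.042, 0.453, 0, -68.411, -14.817], TCP at [0.236, 0.579, 0.223] pointing down, gripper open.
Joint ranges: [-179.83, 179.83], [-69.29, 118.12], [-61.27, 80.66], [-181.25, 117.63], [-171.15, -9.14], [-177.46, 177.46]. Speed limits (degrees/s): [159.86, 159.86, 180, 180, 180, 180].

INTERFACE

Orientations are given as a 3x3 rotation matrix whose columns are the frame's x, y, z axes.
In Python, from station import r, cams gives the robot as it stands. The module is installed in compiled form; this text tells all that it offers.
- The arm moves only by the shell command python3 -m handwheel 'ROWS'. ROWS is JSON, a list that holds one entry, the list of rows, each a list of 7 numbers: the turn, a rotation vector about the tool's x, y, z in units of 6 degrees (1.0 is 6 degrees), then the shift along the tool's x, y, z in m, then the finger opening in m, from 0 to 0.087. In form: [[[ax, ay, az, x, y, z, jaw], ...]]. A call has 1 to 12 rows; each row shifts and turns the commanded pose from where the row before left it, along the tool's axes as they then stand; what a row does not reach is not made up. A row lasts 1/10 s, in which the tool goes at most 50 mm and 8.59 degrees, less where a joint would pass 70% of its speed; a pose out of reach is approached as far as the arm can. A call with a gripper value outside its range is refused whole. The fingers move at their own pace and stop on an object; the grip force is fixed at half the most. Time passes only in rows, so rows that do not move let the fingers close. It gives the time, the measured TCP pose, the force, the opening and the grip force at its end, in the units of the state.
- r.sense(): the state, without advancing time (a new reading comes with each control period).
- cams.capture(name): name is "scene" or "top"; returns the picture (480x640x3 uint8, red, green, blue); there is no depth.
- cams.get_calibration(name): a dict with "camera_matrix" (3x3 intrinsics, pixels), "k1" (the pictures are not rectified: a ray, as slopes to the right and down, at radius r is drawn at 1 + k1 r^2 times it, then the intrinsics apply), "rvec" (rotation vector, rad) and "tvec" (3), from world to camera coordinates, as OpenCV has them. Camera axes: x right, y down, z forward; pixel columns grow to the right and rows downward; lengths in m; the calibration is good to about 2 mm. A picture is of the moment at which its call begins. get_calibration takes no time and is no camera call.
- r.finish_job(): hands the job in; it is judged then, once.
The state is a dict: "time_s": time; "joints": joint angles; "joint_velocities": joint speeds; "effort": joint torques, N m; "tcp_pos": TCP position; "ee_rot": TCP orientation; "wrist_force": force on the tool from outside, world axes, zero at the start; "moment": the same for the moment, N m; "gripper_width": opening from 0.0 (shut) to 1.0 (fully open); "gripper_force": force on a finger pad.
Only numpy, scipy, OpenCV 4.12 (cv2) and the standard library are available. Lean on these libraries where they do the work, as an engineer would, in place of code of your own. Each camera call takes 0.05 s, during which the arm holds its last target. There are 200 camera calls.

## Working session

There is one attempt and no reset: what is moved stays moved. The work goes in short steps, Python scripts to look and compute and a shell command to move; the robot and the scene stay as the last step left them, time stands still between calls to the robot, and variables do not carry over. Pictures are saved under pics/ and viewed, at most 10 in all, crops included, and the job is handed in when it is done.

```bash
mkdir -p pics
python3 - <<'E'
from station import r,cams
import cv2
s=r.sense();print(s['time_s'],s['tcp_pos'],s['ee_rot'],s['gripper_width'],r.grip_point_offset)
for n in('scene','top'):
    cv2.imwrite(f'pics/{n}0.png',cams.capture(n)[:,:,::-1]);c=cams.get_calibration(n);print(c)
E
```

```text
0.0 [0.23607519 0.57805318 0.22148066] [[ 9.25698378e-01 -3.78261759e-01 -7.44699817e-04]
 [-3.78262482e-01 -9.25696125e-01 -2.04403086e-03]
 [ 8.38129726e-05  2.17384805e-03 -9.99997634e-01]] 1.0008166909996654 0.0187
{'camera_matrix': array([[433.58298029,   0.        , 315.74025319],
       [  0.        , 433.58298029, 243.20127498],
       [  0.        ,   0.        ,   1.        ]]), 'k1': -0.023073405224739593, 'rvec': array([ 2.36071481,  1.05326177, -0.32066395]), 'tvec': array([-0.37455603, -0.29958689,  1.35023584])}
{'camera_matrix': array([[558.06771414,   0.        , 323.61176837],
       [  0.        , 558.06771414, 232.32613267],
       [  0.        ,   0.        ,   1.        ]]), 'k1': -0.14645210022967095, 'rvec': array([ 2.14503501, -2.12016399,  0.15815921]), 'tvec': array([-0.00945293,  0.59496255,  1.28239668])}
```

View pics/top0.png

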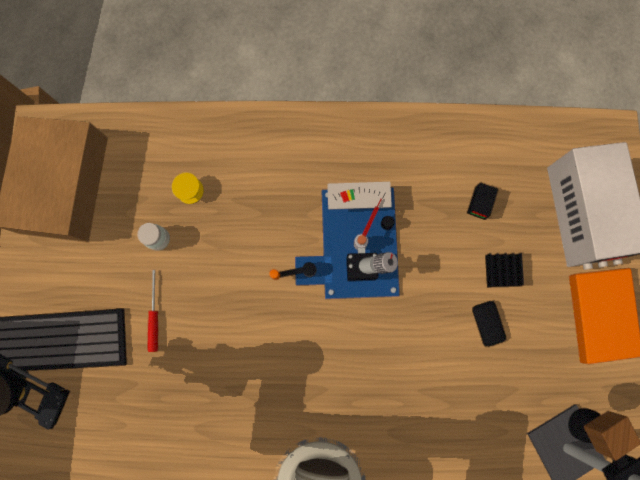

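View pics/scene0.png

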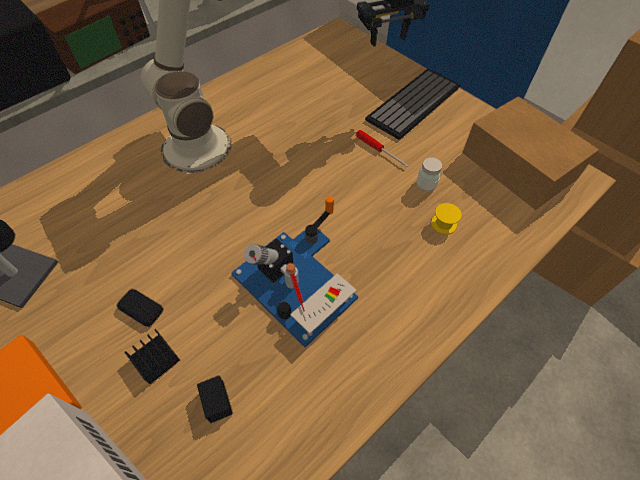

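The top view shows the rig near-square to the world: screw head ~(385,262), pointer pivot ~(361,240), tip ~(384,194), green ~(352,195), orange post ~(275,274). The scene view shows the same: head (258,254), pivot (290,270), post (329,205).

```bash
cat > h.py <<'E'
import numpy as np, cv2
from station import r,cams
def ray(n,uv):
    c=cams.get_calibration(n);K=c['camera_matrix'];R=cv2.Rodrigues(c['rvec'])[0]
    d=cv2.undistortPoints(np.array(uv,float).reshape(-1,1,2),K,np.array([c['k1'],0,0,0.]))[:,0]
    D=np.c_[d,np.ones(len(d))]@R; return -R.T@c['tvec'],D
def plane(n,uv,z):
    o,D=ray(n,uv); return o+D*((z-o[2])/D[:,2])[:,None]
def tri(a,b):  # top px, scene px
    (o1,d1),(o2,d2)=ray('top',a),ray('scene',b); d1=d1[0];d2=d2[0]
    t=np.linalg.lstsq(np.c_[d1,-d2],o2-o1,rcond=None)[0]
    p,q=o1+t[0]*d1,o2+t[1]*d2; return (p+q)/2,np.linalg.norm(p-q)
def mask(im,lo,hi,box):
    hsv=cv2.cvtColor(im,cv2.COLOR_RGB2HSV); m=cv2.inRange(hsv,lo,hi); o=np.zeros_like(m)
    x0,y0,x1,y1=box; o[y0:y1,x0:x1]=m[y0:y1,x0:x1]; return o
def cen(m):
    v,u=np.nonzero(m); return np.array([u.mean(),v.mean()]),len(u)
E
python3 - <<'E'
from h import *
I={n:cv2.imread(f'pics/{n}0.png')[:,:,::-1].copy() for n in('top','scene')}
m=mask(I['top'],(100,120,40),(125,255,255),(290,170,420,310))
c=max(cv2.findContours(m,0,2)[0],key=cv2.contourArea)
h=cv2.approxPolyDP(cv2.convexHull(c),4,True)[:,0];print(h.tolist());print(plane('top',h,.012).round(4))
for nm,lo,hi,bt,bs in [('orange',(5,150,80),(18,255,255),(262,262,292,285),(318,190,342,216)),
  ('green',(45,120,60),(80,255,255),(330,180,372,212),(320,280,350,310))]:
    a=cen(mask(I['top'],lo,hi,bt));b=cen(mask(I['scene'],lo,hi,bs));print(nm,a,b,tri(a[0],b[0]))
    if nm=='green':print(plane('top',a[0],.067),plane('scene',b[0],.067))
t=cv2.resize(I['top'][175:310,260:420],None,fx=4.9,fy=4.4,interpolation=2)
t=cv2.resize(I['top'][175:310,262:422],None,fx=4,fy=4,interpolation=2)
cv2.imwrite('pics/c1.png',t[:,:,::-1])
cv2.imwrite('pics/c2.png',cv2.resize(I['scene'][190:340,220:370],None,fx=4,fy=4,interpolation=2)[:,:,::-1])
E
```

```text
[[323, 190], [372, 209], [397, 271], [397, 295], [326, 297], [297, 283], [296, 257]]
[[ 0.7071  0.0008  0.012 ]
 [ 0.6603 -0.1206  0.012 ]
 [ 0.5077 -0.1812  0.012 ]
 [ 0.4496 -0.1809  0.012 ]
 [ 0.4431 -0.0098  0.012 ]
 [ 0.476   0.0607  0.012 ]
 [ 0.5392  0.0644  0.012 ]]
orange (array([273.95614035, 273.9122807 ]), 114) (array([329.54301075, 203.66129032]), 186) (array([0.49146571, 0.1101496 , 0.08148098]), np.float64(0.00014119623342229886))
green (array([351.77272727, 193.72727273]), 22) (array([329.51851852, 297.07407407]), 27) (array([ 0.68437468, -0.06852022,  0.07135391]), np.float64(0.00043342158739896163))
[[ 0.6855184  -0.06850785  0.067     ]] [[ 0.68273197 -0.06713196  0.067     ]]
```

View pics/c1.png

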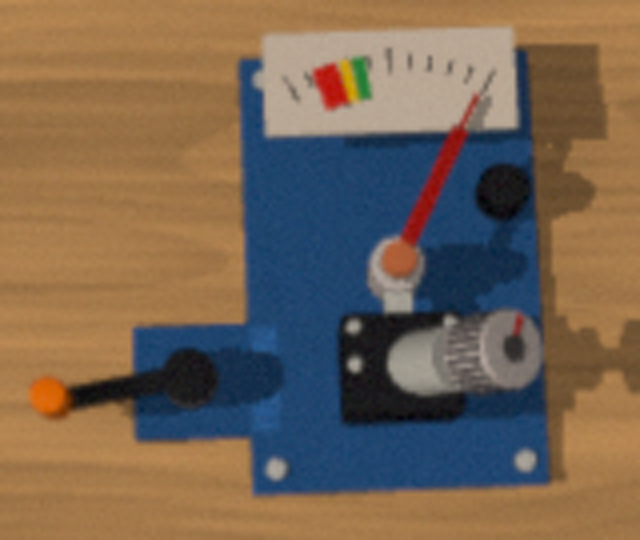

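View pics/c2.png

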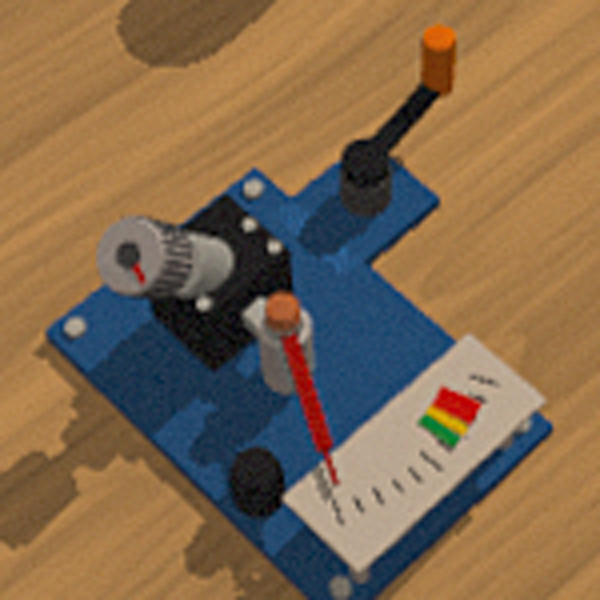

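Crops show: head end face at top (388.7,262) / scene (252.5,254); pointer pivot cap top (361.7,239.5) / scene (290.7,265.7); lever hub (309.2,269.2) / (311.5,228); tip (381,199.2) / (304.2,311).

Run:
```python
from h import *
for n,a,b in [('face',(388.75,262),(252.5,254)),('pivot',(361.75,239.5),(290.75,265.75)),('hub',(309.25,269.25),(311.5,228)),('tip',(381,199.25),(304.25,311))]:
    print(n,tri(a,b))
T=lambda p:(p[0]/4+262,p[1]/4+175)
P=plane('top',[T(p) for p in[(276,469),(525,461),(260,80),(254,494),(548,483),(240,60)]],.013);print(P.round(4))
y=lambda v:np.degrees(np.arctan2(v[1],v[0]))
print('yaw',y(P[0]-P[1])-90,y(P[2]-P[0]),y(P[5]-P[3]),y(P[3]-P[4])-90)
```

```text
face (array([ 0.51550447, -0.14813812,  0.1393274 ]), np.float64(0.0006245083047939642))
pivot (array([ 0.57258887, -0.08975444,  0.09360175]), np.float64(0.0025909873908840863))
hub (array([0.50633414, 0.03158067, 0.0616148 ]), np.float64(0.004424265532720504))
tip (array([ 0.67214191, -0.13601371,  0.07409791]), np.float64(0.0030887944893550423))
[[ 0.4546 -0.0217  0.013 ]
 [ 0.4609 -0.1718  0.013 ]
 [ 0.6943 -0.0093  0.013 ]
 [ 0.4395 -0.0086  0.013 ]
 [ 0.4478 -0.1857  0.013 ]
 [ 0.7068  0.0033  0.013 ]]
yaw 2.3979515139000114 2.9659774700741584 2.546329417884538 2.69152067913447
```

Rig: yaw ≈2.65°, origin ≈(0.512,-0.093); all three cross-checks agree to ~2 mm (head face predicted (0.515,-0.150,0.142), seen (0.5155,-0.148,0.139)). Pointer needs ≈36° → ≈7.0 rad of screw. Move over, then tilt 35° about world x.

```bash
python3 -m handwheel '[[[0,0,0,0.0323,0.0354,0,0.066],[0,0,0,0.0323,0.0354,0,0.066],[0,0,0,0.0323,0.0354,0,0.066],[0,0,0,0.0323,0.0354,0,0.066],[0,0,0,0.0323,0.0354,0,0.066],[0,0,0,0.0323,0.0354,0,0.066],[0,0,0,0.0323,0.0354,0,0.066],[0,0,0,0.0323,0.0354,0,0.066],[0,0,0,0.0323,0.0354,0,0.066],[0,0,0,0.0323,0.0354,0,0.066],[0,0,0,0.0323,0.0354,0,0.066],[0,0,0,0.0323,0.0354,0,0.066]]]'
python3 -m handwheel '[[[0,0,0,0.0323,0.0354,0,0.066],[0,0,0,0.0323,0.0354,0,0.066],[0,0,0,0.0323,0.0354,0,0.066],[0,0,0,0.0323,0.0354,0,0.066],[0,0,0,0.0323,0.0354,0,0.066],[1.06,-0.49,0,0,0,0,0.066],[1.06,-0.49,0,0,0,0,0.066],[1.06,-0.49,0,0,0,0,0.066],[1.06,-0.49,0,0,0,0,0.066],[1.06,-0.49,0,0,0,0,0.066],[0,0,0,0,0,0,0.066]]]'
cat > st.py <<'E'
from h import *
import sys
s=r.sense();R=np.array(s['ee_rot']);p=np.array(s['tcp_pos'])
print(s['time_s'],'J',np.round(s['joints'],1),'tcp',p.round(4),'F',np.round(s['wrist_force'],1),'M',np.round(s['moment'],2),'w',round(s['gripper_width']*87,1),s['gripper_force']);print(R.round(3))
if len(sys.argv)>3:
    d=np.array(list(map(float,sys.argv[1:4])))-p; print('shift tool',(R.T@d).round(4))
if len(sys.argv)>6:
    z=np.array(list(map(float,sys.argv[4:7])));z/=np.linalg.norm(z);c=np.cross(R[:,2],z)
    w=c/np.linalg.norm(c)*np.arcsin(np.linalg.norm(c)); print('turn tool/6deg',(R.T@w*180/np.pi/6).round(3))
E
python3 st.py 0.5143 -0.1283 0.1107 -.0265 .573 -.819
```

```text
time_s: 1.3
tcp_pos: [0.4345, 0.0368, 0.2226]
ee_rot: [[0.926, -0.378, 0.0], [-0.378, -0.926, 0.0], [0.0, -0.0, -1.0]]
wrist_force: [0.4, 1.6, -0.5]
gripper_width: 0.76
gripper_force: 0.0
time_s: 2.4
tcp_pos: [0.5166, -0.1886, 0.2196]
ee_rot: [[0.92, -0.392, -0.027], [-0.306, -0.758, 0.577], [-0.246, -0.522, -0.817]]
wrist_force: [-0.5, -1.1, -0.3]
gripper_width: 0.762
gripper_force: 0.0
2.4 J [-22.5  25.6   9.1 -31.5 -90.2  94.6] tcp [ 0.5166 -0.1886  0.2196] F [-0.5 -1.1 -0.3] M [-1.27 -0.02  0.01] w 66.3 0.0
[[ 0.92  -0.392 -0.027]
 [-0.306 -0.758  0.577]
 [-0.246 -0.522 -0.817]]
shift tool [0.0062 0.0121 0.1237]
turn tool/6deg [-0.037  0.019  0.   ]
```

```bash
python3 -m handwheel '[[[-0.04,0.02,0,0.0062,0.0121,0.02,0.066],[0,0,0,0,0,0.035,0.066],[0,0,0,0,0,0.03,0.066],[0,0,0,0,0,0.02,0.066],[0,0,0,0,0,0,0.066]]]'
python3 st.py 0.5143 -0.1283 0.1107
python3 - <<'E'
from h import *
a=cams.capture('top')[190:310,320:440];b=cams.capture('scene')[170:290,190:310]
cv2.imwrite('pics/g1.png',cv2.resize(np.hstack([a,b]),None,fx=3.3,fy=3.3,interpolation=2)[:,:,::-1])
E
```

```text
time_s: 2.9
tcp_pos: [0.5136, -0.135, 0.1266]
ee_rot: [[0.922, -0.386, -0.031], [-0.301, -0.764, 0.571], [-0.244, -0.516, -0.821]]
wrist_force: [0.4, -0.5, -0.2]
gripper_width: 0.759
gripper_force: 0.0
2.9 J [-17.9  28.1  -0.8 -33.1 -77.4  97.9] tcp [ 0.5136 -0.135   0.1266] F [ 0.4 -0.5 -0.2] M [-1.18 -0.04  0.01] w 66.0 0.0
[[ 0.922 -0.386 -0.031]
 [-0.301 -0.764  0.571]
 [-0.244 -0.516 -0.821]]
shift tool [0.0025 0.0029 0.0168]
```

View pics/g1.png

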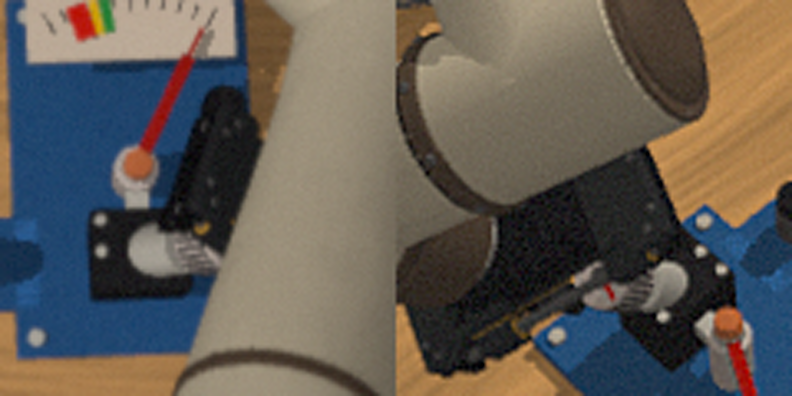

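The fingers straddle the head (top panel head ~(205,255), scene panel ~(610,290)), and the tip and green are still visible from above. Going in the last 17 mm and closing.

```bash
python3 -m handwheel '[[[0,0,0,0.0025,0.0029,0.009,0.066],[0,0,0,0,0,0.009,0.066],[0,0,0,0,0,0,0.05],[0,0,0,0,0,0,0.04],[0,0,0,0,0,0,0.04],[0,0,0,0,0,0,0.04]]]'
python3 st.py 0.5143 -0.1283 0.1107 -.0265 .573 -.819
```

```text
time_s: 3.6
tcp_pos: [0.5161, -0.1309, 0.1117]
ee_rot: [[0.922, -0.385, -0.025], [-0.304, -0.765, 0.568], [-0.239, -0.517, -0.822]]
wrist_force: [-1.4, -4.3, -3.0]
gripper_width: 0.497
gripper_force: 8.1
3.6 J [-17.5  29.   -1.7 -33.5 -75.4  98.6] tcp [ 0.5161 -0.1309  0.1117] F [-1.4 -4.3 -3. ] M [-2.39  0.15  0.19] w 43.3 8.067593971209135
[[ 0.922 -0.385 -0.025]
 [-0.304 -0.765  0.568]
 [-0.239 -0.517 -0.822]]
shift tool [-0.0022 -0.0008  0.0023]
turn tool/6deg [ 0.046 -0.03  -0.   ]
```

```bash
python3 -m handwheel '[[[0,0,0,0,0,0.0005,0.03],[0,0,0,0,0,0,0.03],[0,0,0.7,0,0,0.0001,0.03],[0,0,1.3,0,0,0.00015,0.03],[0,0,1.3,0,0,0.00015,0.03],[0,0,1.3,0,0,0.00015,0.03],[0,0,1.3,0,0,0.00015,0.03]]]'
cat > tip.py <<'E'
from h import *
im=cams.capture('top')
t=plane('top',[(381,199.25)],.074)
m=mask(im,(0,150,90),(8,255,255),(335,178,400,236))|mask(im,(172,150,90),(180,255,255),(335,178,400,236))
# pointer: fit direction of red pixels reaching from pivot; exclude scale red patch
n,l,st,c=cv2.connectedComponentsWithStats(m)
g=cen(mask(im,(45,120,60),(80,255,255),(330,180,372,212)))
G=plane('top',[g[0]],.067)[0]
k=max(range(1,n),key=lambda i:st[i][1]+st[i][3])
v,u=np.nonzero(l==k)
P=plane('top',np.c_[u,v],.074)[:,:2]; C=np.array([.5725,-.0898])
vx,vy,x0,y0=cv2.fitLine(P.astype(np.float32),2,0,.01,.01).ravel()
if vx<0:vx,vy=-vx,-vy
d=P-[x0,y0]; far=(d@[vx,vy]).max()
a=np.degrees(np.arctan2(vy,vx)); b=np.degrees(np.arctan2(*(G[:2]-C)[::-1]))
print('n',len(u),'green px',g[1],'pointer deg',a.round(2),'green deg',b.round(2),'pivot off mm',1e3*((C-[x0,y0])@[-vy,vx]),'screw deg to go',(b-a)/.09)
E
python3 st.py 0.5143 -0.1283 0.1107 -.0265 .573 -.819; python3 tip.py
```

```text
time_s: 4.3
tcp_pos: [0.5158, -0.1308, 0.1109]
ee_rot: [[0.524, -0.851, -0.026], [-0.693, -0.444, 0.568], [-0.495, -0.28, -0.823]]
wrist_force: [-2.4, -5.1, 0.3]
gripper_width: 0.496
gripper_force: 30.0
4.3 J [-17.5  29.   -1.8 -33.5 -75.3  63. ] tcp [ 0.5158 -0.1308  0.1109] F [-2.4 -5.1  0.3] M [-2.21  0.43  0.43] w 43.2 29.992265172768384
[[ 0.524 -0.851 -0.026]
 [-0.693 -0.444  0.568]
 [-0.495 -0.28  -0.823]]
shift tool [-0.0024  0.0002  0.0016]
turn tool/6deg [ 0.027 -0.054  0.   ]
n 127 green px 24 pointer deg -21.81 green deg 10.77 pivot off mm -0.23639654465722304 screw deg to go 361.9096439539686
```

Screw turns with the grip (35° → pointer −24.9° to −21.8°, as expected), 362° to go.

```bash
python3 -m handwheel '[[[0,0,1.4,0,0,0.00015,0.03],[0,0,1.4,0,0,0.00015,0.03],[0,0,1.4,0,0,0.00015,0.03],[0,0,1.4,0,0,0.00015,0.03],[0,0,1.4,0,0,0.00015,0.03],[0,0,1.4,0,0,0.00015,0.03],[0,0,1.4,0,0,0.00015,0.03],[0,0,1.4,0,0,0.00015,0.03],[0,0,1.4,0,0,0.00015,0.03],[0,0,1.4,0,0,0.00015,0.03],[0,0,1.4,0,0,0.00015,0.03]]]'
python3 st.py 0.5143 -0.1283 0.1107 -.0265 .573 -.819; python3 tip.py
```

```text
time_s: 5.45
tcp_pos: [0.5147, -0.1296, 0.1098]
ee_rot: [[-0.873, -0.487, -0.028], [-0.415, 0.71, 0.569], [-0.257, 0.508, -0.822]]
wrist_force: [-4.5, -5.5, 3.7]
gripper_width: 0.499
gripper_force: 30.0
5.45 J [-17.4  29.   -2.  -33.5 -75.3 -29.4] tcp [ 0.5147 -0.1296  0.1098] F [-4.5 -5.5  3.7] M [-1.67  0.81  0.76] w 43.4 29.99542871955782
[[-0.873 -0.487 -0.028]
 [-0.415  0.71   0.569]
 [-0.257  0.508 -0.822]]
shift tool [-0.0004  0.0016 -0.    ]
turn tool/6deg [-0.034 -0.039  0.   ]
n 125 green px 24 pointer deg -13.37 green deg 10.77 pivot off mm 0.12332929044129286 screw deg to go 268.15723857541496
```

```bash
python3 -m handwheel '[[[0,0,1.4,0,0,0.00015,0.03],[0,0,1.4,0,0,0.00015,0.03],[0,0,1.4,0,0,0.00015,0.03],[0,0,1.4,0,0,0.00015,0.03],[0,0,1.4,0,0,0.00015,0.03],[0,0,1.4,0,0,0.00015,0.03],[0,0,1.4,0,0,0.00015,0.03],[0,0,1.4,0,0,0.00015,0.03]]]'
python3 -m handwheel '[[[0,0,1.4,0,0,0.00015,0.03],[0,0,1.4,0,0,0.00015,0.03],[0,0,1.4,0,0,0.00015,0.03],[0,0,1.4,0,0,0.00015,0.03],[0,0,1.4,0,0,0.00015,0.03],[0,0,1.4,0,0,0.00015,0.03],[0,0,1.4,0,0,0.00015,0.03],[0,0,1.4,0,0,0.00015,0.03],[0,0,0,0,0,0,0.03]]]'
python3 st.py 0.5143 -0.1283 0.1107 -.0265 .573 -.819; python3 tip.py
```

```text
time_s: 6.3
tcp_pos: [0.5147, -0.1282, 0.1092]
ee_rot: [[-0.788, 0.615, -0.028], [0.493, 0.657, 0.57], [0.369, 0.435, -0.821]]
wrist_force: [-4.5, -4.0, 5.0]
gripper_width: 0.497
gripper_force: 30.0
time_s: 7.2
tcp_pos: [0.5155, -0.1274, 0.1084]
ee_rot: [[0.257, 0.966, -0.026], [0.798, -0.196, 0.57], [0.545, -0.167, -0.821]]
wrist_force: [-2.5, -2.6, 5.4]
gripper_width: 0.502
gripper_force: 30.0
7.2 J [ -17.3   29.1   -2.1  -33.7  -75.  -163.5] tcp [ 0.5155 -0.1274  0.1084] F [-2.5 -2.6  5.4] M [-0.99  0.56  0.45] w 43.7 30.009363954886794
[[ 0.257  0.966 -0.026]
 [ 0.798 -0.196  0.57 ]
 [ 0.545 -0.167 -0.821]]
shift tool [ 0.0002 -0.0014 -0.0024]
turn tool/6deg [ 0.01   0.037 -0.   ]
n 124 green px 22 pointer deg -0.51 green deg 10.67 pivot off mm 1.1700126419597423 screw deg to go 124.19649140607272
```

```bash
python3 -m handwheel '[[[0,0,0,0,0,0,0.066],[0,0,0,0,0,0,0.066],[0,0,0,0,0,0,0.066],[0,0,-1.4,0,0,0,0.066],[0,0,-1.4,0,0,0,0.066],[0,0,-1.4,0,0,0,0.066],[0,0,-1.4,0,0,0,0.066],[0,0,-1.4,0,0,0,0.066],[0,0,-1.4,0,0,0,0.066],[0,0,-1.4,0,0,0,0.066],[0,0,-1.4,0,0,0,0.066]]]'
python3 -m handwheel '[[[0,0,-1.4,0,0,0,0.066],[0,0,-1.4,0,0,0,0.066],[0,0,-1.4,0,0,0,0.066],[0,0,-1.4,0,0,0,0.066],[0,0,-1.4,0,0,0,0.066],[0,0,-1.4,0,0,0,0.066],[0,0,-1.4,0,0,0,0.066],[0,0,-1.4,0,0,0,0.066],[0,0,0,0,0,0,0.066]]]'
python3 st.py 0.5155 -0.1274 0.1084 -.0265 .573 -.819; python3 tip.py
```

```text
time_s: 8.35
tcp_pos: [0.5162, -0.1268, 0.107]
ee_rot: [[-0.795, 0.606, -0.026], [0.486, 0.662, 0.57], [0.362, 0.441, -0.821]]
wrist_force: [-0.4, 0.1, -0.9]
gripper_width: 0.755
gripper_force: 0.0
time_s: 9.25
tcp_pos: [0.5162, -0.1268, 0.1071]
ee_rot: [[-0.87, -0.493, -0.026], [-0.418, 0.708, 0.57], [-0.263, 0.506, -0.821]]
wrist_force: [0.1, -0.3, 0.2]
gripper_width: 0.76
gripper_force: 0.0
9.25 J [-17.2  29.2  -2.1 -33.8 -74.9 -29. ] tcp [ 0.5162 -0.1268  0.1071] F [ 0.1 -0.3  0.2] M [-1.12 -0.2   0.06] w 66.1 0.0
[[-0.87  -0.493 -0.026]
 [-0.418  0.708  0.57 ]
 [-0.263  0.506 -0.821]]
shift tool [ 0.0005  0.0006 -0.0014]
turn tool/6deg [-0.035 -0.011  0.   ]
n 125 green px 23 pointer deg -0.46 green deg 10.71 pivot off mm 1.2248476021135803 screw deg to go 124.06881402538414
```

```bash
python3 -m handwheel '[[[0,0,0,0,0,0,0.03],[0,0,0,0,0,0,0.03],[0,0,0,0,0,0,0.03],[0,0,0,0,0,0,0.03],[0,0,0,0,0,0,0.03]]]'
python3 -m handwheel '[[[0,0,0.7,0,0,0.0001,0.03],[0,0,1.4,0,0,0.00015,0.03],[0,0,1.4,0,0,0.00015,0.03],[0,0,1.4,0,0,0.00015,0.03],[0,0,1.4,0,0,0.00015,0.03],[0,0,1.4,0,0,0.00015,0.03],[0,0,1.4,0,0,0.00015,0.03],[0,0,1.4,0,0,0.00015,0.03],[0,0,1.4,0,0,0.00015,0.03],[0,0,1.4,0,0,0.00015,0.03],[0,0,1.4,0,0,0.00015,0.03],[0,0,0,0,0,0,0.03]]]'
python3 st.py; python3 tip.py
python3 - <<'E'
from h import *
cv2.imwrite('pics/t1.png',cv2.resize(cams.capture('top')[175:265,320:410],None,fx=6,fy=6,interpolation=2)[:,:,::-1])
E
```

```text
time_s: 9.8
tcp_pos: [0.516, -0.1271, 0.1074]
ee_rot: [[-0.87, -0.492, -0.026], [-0.417, 0.708, 0.57], [-0.262, 0.506, -0.821]]
wrist_force: [-0.2, 0.8, 0.0]
gripper_width: 0.499
gripper_force: 30.1
time_s: 11.0
tcp_pos: [0.5157, -0.1271, 0.1055]
ee_rot: [[-0.519, 0.854, -0.026], [0.695, 0.44, 0.568], [0.497, 0.277, -0.822]]
wrist_force: [-1.1, -3.2, -2.8]
gripper_width: 0.499
gripper_force: 30.1
11.0 J [ -17.2   29.2   -2.2  -33.7  -74.6 -117.2] tcp [ 0.5157 -0.1271  0.1055] F [-1.1 -3.2 -2.8] M [-2.37 -0.02  0.09] w 43.4 30.089012476382777
[[-0.519  0.854 -0.026]
 [ 0.695  0.44   0.568]
 [ 0.497  0.277 -0.822]]
n 126 green px 23 pointer deg 6.76 green deg 10.74 pivot off mm 0.8093079396761231 screw deg to go 44.289559640651376
```

View pics/t1.png

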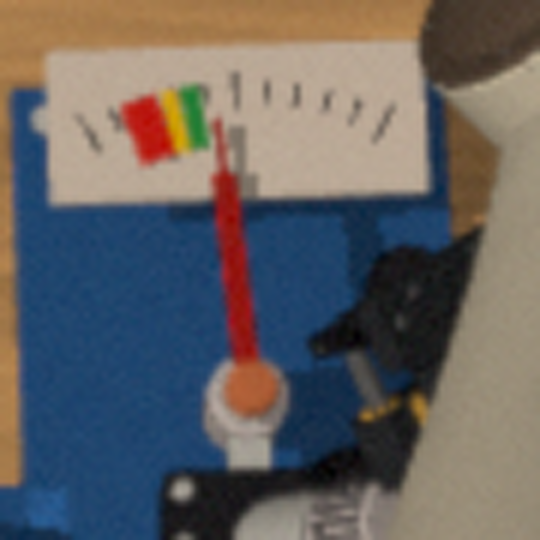

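The tip (356.3,195.3) stands about 8 mm short of the green's centre (352.7,194.7). Turn a further 28°, then check closely.

```bash
python3 -m handwheel '[[[0,0,1.2,0,0,0.00015,0.03],[0,0,1.2,0,0,0.00015,0.03],[0,0,1.2,0,0,0.0001,0.03],[0,0,1.1,0,0,0.0001,0.03],[0,0,0,0,0,0,0.03]]]'
python3 tip.py
cat > t2.py <<'E'
from h import *
import sys
# scanline across the tip radius: mean over frames, upscaled crop
im=np.mean([cams.capture('top').astype(float) for _ in range(4)],0).astype(np.uint8)
cv2.imwrite(sys.argv[1],cv2.resize(im[182:214,335:375],None,fx=15,fy=15,interpolation=2)[:,:,::-1])
E
python3 t2.py pics/t2.png
```

```text
time_s: 11.6
tcp_pos: [0.5153, -0.1269, 0.105]
ee_rot: [[-0.055, 0.998, -0.027], [0.821, 0.061, 0.568], [0.569, 0.009, -0.822]]
wrist_force: [-1.2, -5.3, -3.1]
gripper_width: 0.496
gripper_force: 30.1
n 127 green px 21 pointer deg 9.26 green deg 10.81 pivot off mm 0.7606143315454109 screw deg to go 17.20898873278001
```

View pics/t2.png

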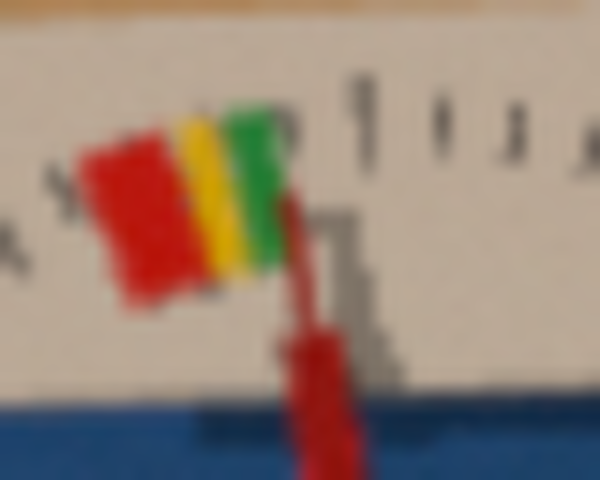

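The tip (354.2,195.0) is at the green's right edge, ~4 mm short of centre: 20° more.

```bash
python3 -m handwheel '[[[0,0,1.0,0,0,0.0001,0.03],[0,0,1.0,0,0,0.0001,0.03],[0,0,0.9,0,0,0.0001,0.03],[0,0,0.5,0,0,0,0.03],[0,0,0,0,0,0,0.03]]]'
python3 tip.py
python3 t2.py pics/t3.png; python3 st.py
```

```text
time_s: 12.35
tcp_pos: [0.515, -0.1266, 0.1048]
ee_rot: [[0.295, 0.955, -0.028], [0.79, -0.228, 0.569], [0.537, -0.19, -0.822]]
wrist_force: [-2.3, -6.0, -3.1]
gripper_width: 0.499
gripper_force: 30.1
n 128 green px 13 pointer deg 11.1 green deg 10.91 pivot off mm 0.7476294068017457 screw deg to go -2.1006305587049843
12.6 J [ -17.2   29.3   -2.3  -33.7  -74.6 -165.5] tcp [ 0.5149 -0.1267  0.1047] F [-2.3 -5.3 -4. ] M [-2.87  0.47  0.43] w 43.2 30.110297774663195
[[ 0.295  0.955 -0.028]
 [ 0.791 -0.227  0.569]
 [ 0.537 -0.189 -0.822]]
```

View pics/t3.png

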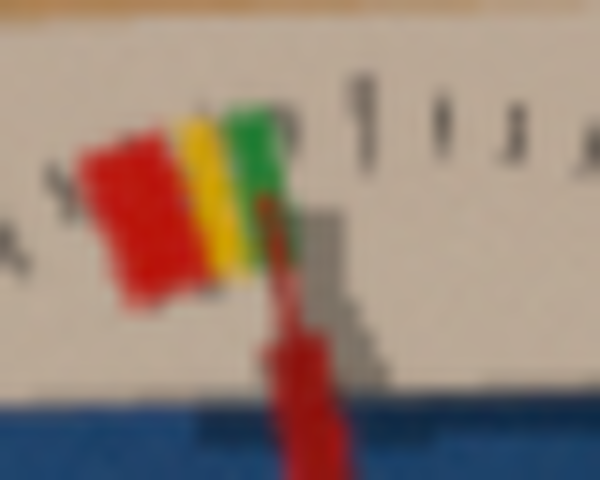

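Tip at (268,195) in the crop, mid-green (green spans ~243–288 there). Release, withdraw along the axis, and spin the wrist back.

```bash
python3 -m handwheel '[[[0,0,0,0,0,0,0.066],[0,0,0,0,0,0,0.066],[0,0,0,0,0,0,0.066],[0,0,0,0,0,-0.02,0.066],[0,0,0,0,0,-0.035,0.066],[0,0,0,0,0,-0.045,0.066],[0,0,0,0,0,-0.035,0.066]]]'
python3 -m handwheel '[[[0,0,-1.4,0,0,0,0.05],[0,0,-1.4,0,0,0,0.05],[0,0,-1.4,0,0,0,0.05],[0,0,-1.4,0,0,0,0.05],[0,0,-1.4,0,0,0,0.05],[0,0,-1.4,0,0,0,0.05],[0,0,-1.4,0,0,0,0.05],[0,0,-1.4,0,0,0,0.05],[0,0,-1.4,0,0,0,0.05],[0,0,-1.4,0,0,0,0.05],[0,0,-1.4,0,0,0,0.05],[0,0,-1.4,0,0,0,0.05]]]'
python3 -m handwheel '[[[0,0,-1.4,0,0,0,0.05],[0,0,-1.4,0,0,0,0.05],[0,0,-1.4,0,0,0,0.05],[0,0,-1.4,0,0,0,0.05],[0,0,-1.4,0,0,0,0.05],[0,0,-1.4,0,0,0,0.05],[0,0,-1.4,0,0,0,0.05],[0,0,-1.4,0,0,0,0.05],[0,0,-1.4,0,0,0,0.05],[0,0,-1.4,0,0,0,0.05],[0,0,-1.4,0,0,0,0.05],[0,0,-1.4,0,0,0,0.05]]]'
python3 st.py 0.4915 0.110 0.20 0 0 -1
```

```text
time_s: 13.3
tcp_pos: [0.5199, -0.2035, 0.2187]
ee_rot: [[0.294, 0.955, -0.024], [0.79, -0.229, 0.569], [0.538, -0.187, -0.822]]
wrist_force: [0.8, -0.0, -0.6]
gripper_width: 0.757
gripper_force: 0.0
time_s: 14.5
tcp_pos: [0.5197, -0.2021, 0.2166]
ee_rot: [[-0.994, 0.105, -0.025], [0.072, 0.818, 0.57], [0.081, 0.565, -0.821]]
wrist_force: [0.4, 0.2, -0.4]
gripper_width: 0.577
gripper_force: 0.0
time_s: 15.7
tcp_pos: [0.5196, -0.2021, 0.2166]
ee_rot: [[0.083, -0.996, -0.025], [-0.817, -0.083, 0.57], [-0.57, -0.027, -0.821]]
wrist_force: [0.8, -0.9, -0.5]
gripper_width: 0.578
gripper_force: 0.0
15.7 J [-23.3  26.5  10.1 -30.9 -90.4  33. ] tcp [ 0.5196 -0.2021  0.2166] F [ 0.8 -0.9 -0.5] M [-1.17 -0.12  0.05] w 50.3 0.0
[[ 0.083 -0.996 -0.025]
 [-0.817 -0.083  0.57 ]
 [-0.57  -0.027 -0.821]]
shift tool [-0.248   0.0027  0.1923]
turn tool/6deg [-0.272  5.793 -0.   ]
```

```bash
python3 -m handwheel '[[[-0.054,1.16,0,0,0,0,0.05],[-0.054,1.16,0,0,0,0,0.05],[-0.054,1.16,0,0,0,0,0.05],[-0.054,1.16,0,0,0,0,0.05],[-0.054,1.16,0,0,0,0,0.05],[0,0,0,0,0,0,0.05]]]'
python3 st.py 0.4915 0.110 0.13 0 0 -1; python3 tip.py
```

```text
time_s: 16.3
tcp_pos: [0.5183, -0.1997, 0.2164]
ee_rot: [[0.091, -0.996, -0.006], [-0.996, -0.091, -0.002], [0.002, 0.006, -1.0]]
wrist_force: [0.4, 0.6, -0.7]
gripper_width: 0.574
gripper_force: 0.0
16.3 J [ -4.3  15.7  -9.9   0.2 -64.7   9.4] tcp [ 0.5183 -0.1997  0.2164] F [ 0.4  0.6 -0.7] M [ 0.08 -0.   -0.01] w 50.0 0.0
[[ 0.091 -0.996 -0.006]
 [-0.996 -0.091 -0.002]
 [ 0.002  0.006 -1.   ]]
shift tool [-0.311  -0.002   0.0858]
turn tool/6deg [ 0.057 -0.016 -0.   ]
n 34 green px 13 pointer deg 71.07 green deg 10.91 pivot off mm 91.79306194342212 screw deg to go -668.4621850224095
```

```bash
python3 -m handwheel '[[[0.057,0,0,-0.0444,0,0,0.05],[0,0,0,-0.0444,0,0,0.05],[0,0,0,-0.0444,0,0,0.05],[0,0,0,-0.0444,0,0,0.05],[0,0,0,-0.0444,0,0,0.05],[0,0,0,-0.0444,0,0.02,0.05],[0,0,0,-0.0444,0,0.03,0.05],[0,0,-0.95,0,0,0.02,0.05],[0,0,0,0,0,0,0.05]]]'
python3 st.py 0.4915 0.110 0.06 0 0 -1; python3 t2.py pics/t4.png
python3 - <<'E'
from h import *
b=cams.capture('scene')[150:290,250:390]
cv2.imwrite('pics/l1.png',cv2.resize(b,None,fx=4,fy=4,interpolation=2)[:,:,::-1])
E
```

```text
time_s: 17.25
tcp_pos: [0.4921, 0.1041, 0.1454]
ee_rot: [[0.183, -0.983, -0.005], [-0.983, -0.183, -0.002], [0.001, 0.005, -1.0]]
wrist_force: [-1.4, -0.7, -0.7]
gripper_width: 0.572
gripper_force: 0.0
17.25 J [ 30.4  14.6 -22.6  -0.1 -53.1 -19.8] tcp [0.4921 0.1041 0.1454] F [-1.4 -0.7 -0.7] M [ 0.05 -0.03  0.05] w 49.8 0.0
[[ 0.183 -0.983 -0.005]
 [-0.983 -0.183 -0.002]
 [ 0.001  0.005 -1.   ]]
shift tool [-0.006  -0.001   0.0854]
turn tool/6deg [ 0.051 -0.009  0.   ]
```

View pics/l1.png

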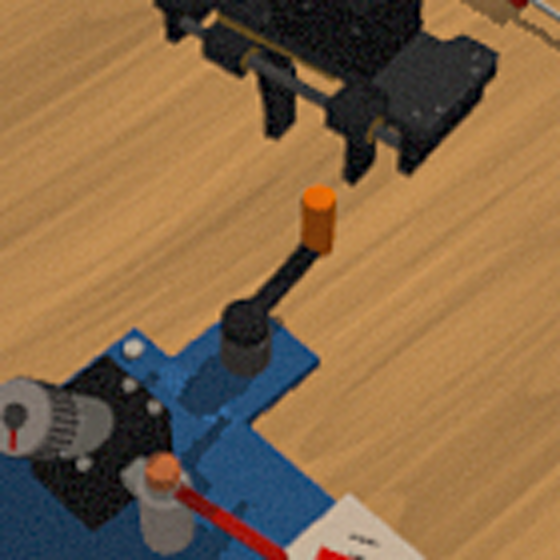

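The gripper hangs over the orange post (318,215 in the crop), the fingers either side along the swing direction. Descend and grip.

```bash
python3 -m handwheel '[[[0.05,0,0,-0.006,-0.001,0.02,0.05],[0,0,0,0,0,0.035,0.05],[0,0,0,0,0,0.03,0.05],[0,0,0,0,0,0,0.05],[0,0,0,0,0,0,0.01],[0,0,0,0,0,0,0.01],[0,0,0,0,0,0,0.01],[0,0,0,0,0,0,0.01],[0,0,0,0,0,0,0.01]]]'
python3 st.py 0.4915 0.110 0.06 0 0 -1
```

```text
time_s: 18.4
tcp_pos: [0.4938, 0.1102, 0.0639]
ee_rot: [[0.183, -0.983, 0.007], [-0.983, -0.183, 0.0], [0.001, -0.007, -1.0]]
wrist_force: [-2.4, 0.1, 5.3]
gripper_width: 0.238
gripper_force: 30.0
18.4 J [ 31.1  20.8 -28.3   0.3 -40.5 -20.8] tcp [0.4938 0.1102 0.0639] F [-2.4  0.1  5.3] M [ 0.19  0.61 -0.08] w 20.7 30.00422402343247
[[ 0.183 -0.983  0.007]
 [-0.983 -0.183  0.   ]
 [ 0.001 -0.007 -1.   ]]
shift tool [-0.0002  0.0023  0.0038]
turn tool/6deg [-0.068 -0.008 -0.   ]
```

```bash
python3 -m handwheel '[[[0,0,-0.5,0.0001,0.0042,0,0.01],[0,0,-1,0.0003,0.0083,0,0.01],[0,0,-1,0.0003,0.0083,0,0.01],[0,0,-1,0.0003,0.0083,0,0.01],[0,0,-1,0.0003,0.0083,0,0.01],[0,0,0,0,0,0,0.01]]]'
cat > lv.py <<'E'
from h import *
s=r.sense();p=np.array(s['tcp_pos'])[:2];R=np.array(s['ee_rot']);P=np.array([.5065,.0319]);d=p-P
print('lever deg',np.degrees(np.arctan2(d[1],d[0]))-92.65,'radius',np.hypot(*d),'hand yaw',np.degrees(np.arctan2(R[1,0],R[0,0])),'pivot in tool',(R[:2,:2].T@-d).round(4),'F tool',(R.T@s['wrist_force']).round(1),'M',np.round(s['moment'],2))
E
python3 lv.py
```

```text
time_s: 19.0
tcp_pos: [0.4591, 0.0949, 0.0638]
ee_rot: [[0.611, -0.792, 0.007], [-0.792, -0.611, -0.0], [0.004, -0.005, -1.0]]
wrist_force: [-2.1, -0.5, 5.3]
gripper_width: 0.245
gripper_force: 30.0
lever deg 34.31235037411835 radius 0.07885747539265324 hand yaw -52.34120787141403 pivot in tool [0.0789 0.001 ] F tool [-0.8  2.  -5.3] M [-0.07  0.69 -0.04]
```

```bash
python3 -m handwheel '[[[0,0,-1,0.0003,0.0083,0,0.01],[0,0,-1,0.0003,0.0083,0,0.01],[0,0,-1,0.0003,0.0083,0,0.01],[0,0,-1,0.0003,0.0083,0,0.01],[0,0,-1,0.0003,0.0083,0,0.01],[0,0,-1,0.0003,0.0083,0,0.01],[0,0,-1,0.0003,0.0083,0,0.01],[0,0,0,0,0,0,0.01]]]'
python3 lv.py
python3 -m handwheel '[[[0,0,-0.3,0.0001,0.003,0,0.01],[0,0,-0.2,0,0.0015,0,0.01],[0,0,0,0,0,0,0.01]]]'
python3 lv.py
```

```text
time_s: 19.8
tcp_pos: [0.4287, 0.0462, 0.0637]
ee_rot: [[0.984, -0.181, 0.006], [-0.181, -0.984, -0.001], [0.006, -0.0, -1.0]]
wrist_force: [-2.8, -2.8, 9.7]
gripper_width: 0.243
gripper_force: 30.0
lever deg 76.92224507561875 radius 0.07912707103156548 hand yaw -10.407824558671221 pivot in tool [0.0791 0.    ] F tool [-2.2  3.3 -9.8] M [-0.72  0.96 -0.23]
time_s: 20.1
tcp_pos: [0.428, 0.0423, 0.0637]
ee_rot: [[0.992, -0.13, 0.006], [-0.13, -0.992, -0.001], [0.006, 0.0, -1.0]]
wrist_force: [-4.3, -2.5, 10.1]
gripper_width: 0.245
gripper_force: 30.0
lever deg 79.81740463886089 radius 0.07917390846857861 hand yaw -7.459590319038304 pivot in tool [0.0792 0.0001] F tool [ -3.8   3.  -10.1] M [-0.57  1.11 -0.19]
```

Not at the stop yet (no force build-up); nudge on in small steps.

```bash
python3 -m handwheel '[[[0,0,-0.15,0,0.0014,0,0.01],[0,0,0,0,0,0,0.01]]]'
python3 lv.py
python3 -m handwheel '[[[0,0,-0.15,0,0.0014,0,0.01],[0,0,0,0,0,0,0.01]]]'
python3 lv.py
python3 -m handwheel '[[[0,0,0,0,0.0014,0,0.01],[0,0,0,0,0,0,0.01]]]'
python3 lv.py
```

```text
time_s: 20.3
tcp_pos: [0.4278, 0.041, 0.0637]
ee_rot: [[0.993, -0.114, 0.006], [-0.114, -0.993, -0.001], [0.006, 0.0, -1.0]]
wrist_force: [-3.7, -2.2, 10.8]
gripper_width: 0.242
gripper_force: 30.0
lever deg 80.76687676793134 radius 0.0791987829963451 hand yaw -6.559501837507598 pivot in tool [0.0792 0.    ] F tool [ -3.4   2.6 -10.8] M [-0.43  1.22 -0.19]
time_s: 20.5
tcp_pos: [0.4278, 0.0405, 0.0637]
ee_rot: [[0.995, -0.1, 0.007], [-0.1, -0.995, 0.001], [0.006, -0.001, -1.0]]
wrist_force: [-5.9, 2.2, 10.7]
gripper_width: 0.244
gripper_force: 30.0
lever deg 81.13951476047544 radius 0.07914926279138627 hand yaw -5.720823615871378 pivot in tool [0.0791 0.0007] F tool [ -6.   -1.6 -10.7] M [ 0.86  1.66 -0.28]
time_s: 20.7
tcp_pos: [0.4279, 0.0403, 0.0637]
ee_rot: [[0.995, -0.1, 0.007], [-0.1, -0.995, 0.003], [0.007, -0.004, -1.0]]
wrist_force: [-7.0, 9.1, 10.9]
gripper_width: 0.243
gripper_force: 30.0
lever deg 81.26484360591195 radius 0.07904406941803957 hand yaw -5.753491873746021 pivot in tool [0.079  0.0005] F tool [ -7.8  -8.4 -10.9] M [ 2.75  2.29 -0.34]
```

The stop is reached (motion stalls and force reverses). Release, lift clear, and look.

```bash
python3 -m handwheel '[[[0,0,0,0,0.001,0,0.01],[0,0,0,0,0,0,0.05],[0,0,0,0,0,0,0.05],[0,0,0,0,0,0,0.05],[0,0,0,0,0,0,0.05],[0,0,0,0,0,-0.02,0.05],[0,0,0,0,0,-0.04,0.05],[0,0,0,0,0,-0.05,0.05],[0,0,0,0,0,-0.03,0.05]]]'
python3 -m handwheel '[[[0,0,0,-0.03,-0.03,0,0.05],[0,0,0,-0.02,-0.045,0,0.05],[0,0,0,0,-0.045,0,0.05],[0,0,0,0,-0.045,0,0.05],[0,0,0,0,0,0,0.05]]]'
python3 - <<'E'
from h import *
a=cams.capture('top');b=cams.capture('scene')
cv2.imwrite('pics/f.png',cv2.resize(np.hstack([a[175:315,260:410],b[190:330,215:365]]),None,fx=2.66,fy=2.66,interpolation=2)[:,:,::-1])
A=cen(mask(a,(5,170,110),(18,255,255),(262,255,335,330)));B=cen(mask(b,(5,170,110),(18,255,255),(270,185,342,250)))
print(A,B,tri(A[0],B[0]))
E
python3 tip.py; python3 st.py
```

```text
time_s: 21.6
tcp_pos: [0.4282, 0.0378, 0.2059]
ee_rot: [[0.995, -0.098, 0.011], [-0.098, -0.995, 0.001], [0.011, -0.002, -1.0]]
wrist_force: [0.6, -0.2, -0.1]
gripper_width: 0.57
gripper_force: 0.0
time_s: 22.1
tcp_pos: [0.3945, 0.211, 0.2024]
ee_rot: [[0.996, -0.094, 0.008], [-0.094, -0.996, 0.001], [0.008, -0.002, -1.0]]
wrist_force: [-0.3, -0.9, -0.7]
gripper_width: 0.573
gripper_force: 0.0
(array([303.24358974, 301.96153846]), 78) (array([293.        , 203.82539683]), 126) (array([0.42783635, 0.0411181 , 0.07948947]), np.float64(0.0011817252170597148))
n 127 green px 13 pointer deg 11.09 green deg 10.91 pivot off mm 0.7754690197546688 screw deg to go -2.0062803796685262
22.25 J [ 49.    5.1 -25.7   0.3 -59.1  35.2] tcp [0.3931 0.2064 0.2017] F [ 0.1  0.7 -0.2] M [-0.03  0.03 -0.01] w 50.1 0.0
[[ 0.995 -0.098  0.005]
 [-0.098 -0.995 -0.001]
 [ 0.005  0.001 -1.   ]]
```

View pics/f.png

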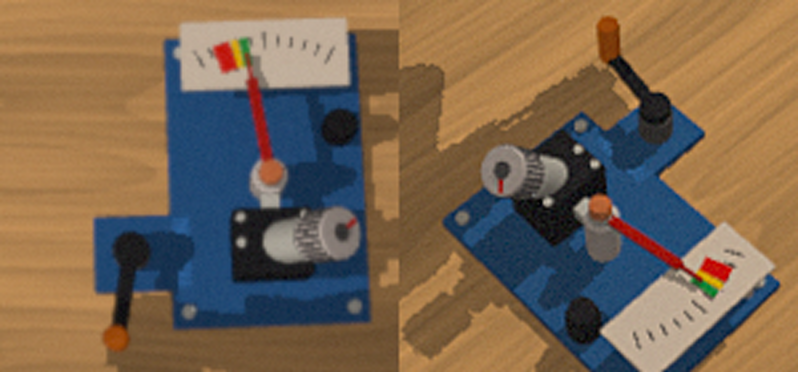

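The post is at (0.428,0.041), matching the locked prediction (0.427,0.042). The tip still stands on green (247,50 in the left panel), the lens tube hasn't moved, and the robot is clear.

```bash
python3 -c "
from station import r
print(r.finish_job())"
```

```text
the job is handed in; nothing more can be done
None
```

I wound the thumbscrew until the pointer tip stood mid-green, swung the lever over to its locked stop, and handed in the job at about 22 s with the arm clear of the rig.

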